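# Empty the nut cup into the tray and hold it up tipped over

## Robot

A 6-joint arm with a two-finger parallel gripper is mounted at the origin on the work surface. World frame = base frame: x ahead of the robot, y to its left, z up, the work surface at z = 0. Lengths are in m, angles in rad, forces in N, time in s.
With the tool pointing down it reaches from about 0.35 to 0.975 m from the base axis. Payload 4.9 kg.
Tool frame: the origin (TCP) lies midway between the tips of the shut fingers; the grasp point (between the pads) lies 19 mm behind it; z points along the fingers, y is the line along which they close (so a half turn about z gives the same grasp; the last joint's range is limited). The gripper opens to 85 mm and grips with 20 to 120 N. Pads are 22 mm wide; open, the fingers measure 114 mm over their backs; the gripper's body (76 mm by 85 mm) begins 54 mm behind the grasp point. The pads swing forward as they close: fully open they stand 13 mm farther back than shut.
Start: joints at [1.048, 0.053, 1.613, -0, 1.476, -0.119], TCP at [0.246, 0.575, 0.231] pointing down, gripper open.
Joint ranges: [-3.01, 3.01], [-1.01, 2.22], [0.06, 2.58], [-1.02, 4.17], [0.09, 2.62], [-3.14, 3.14]. Speed limits (rad/s): [2.57, 2.57, 3.14, 3.14, 3.14, 3.14].

## Interface

Orientations are given as a unit quaternion [w, x, y, z].
In Python, from plant import * gives the robot as it stands.
- The arm moves only by the tool jog_arm, never from a script. Its argument "targets" is a list of rows, each a list of 3 entries, a list of its own where there are three numbers: the shift along the tool's x, y, z in units of 25 mm (1.0 is 25 mm), then the turn, a rotation vector about the tool's x, y, z in units of 8 degrees (1.0 is 8 degrees), then the opening in per cent of the stroke, from 0 (shut) to 100 (fully open). A call has 1 to 8 rows; each row is the pose to reach, as a shift and turn from the pose commanded when the call began, along the tool's axes at that moment; what a row does not reach only later rows make up. A row lasts 1/8 s, in which the tool goes at most 62.5 mm and 10.7 degrees, less where a joint would pass 70% of its speed; a pose out of reach is approached as far as the arm can. A call with a gripper value outside its range is refused whole. The fingers move at their own pace and stop on an object; the grip force is fixed at half the most. Time passes only in rows, so rows that repeat a pose let the fingers close. It gives the time, the measured TCP pose, the force, the opening and the grip force at its end, in the units of the state.
- state(): the state, without advancing time (a new reading comes with each control period).
- grab_frame(name): name is "scene" or "top"; returns (picture, depth): 420x560x3 uint8, red, green, blue; 420x560 float32, m along the optical axis (not along the pixel's ray), 0 where there is no reading.
- camera_params(name): a dict with "fovy" (degrees; the focal length in pixels is half the picture's height over the tangent of half this angle, whatever the lens; pixels are square), "cx", "cy" (the principal point, pixels), "dist" ([k1, k2, p1, p2, k3] as OpenCV has them; the pictures are not rectified), "rvec" (rotation vector, rad) and "tvec" (3), from world to camera coordinates, as OpenCV has them. Camera axes: x right, y down, z forward; pixel columns grow to the right and rows downward; lengths in m; the calibration is good to about 2 mm. A picture is of the moment at which its call begins. camera_params takes no time and is no camera call.
- job_done(): hands the job in; it is judged then, once.
The state is a dict: "time": time; "joint_pos": joint angles; "joint_vel": joint speeds; "joint_efforts": joint torques, N m; "tool_pos": TCP position; "tool_rot": TCP orientation; "contact_force": force on the tool from outside, world axes, zero at the start; "ft_torque": the same for the moment, N m; "gripper_width": opening from 0.0 (shut) to 1.0 (fully open); "grasp_force": force on a finger pad.
Only numpy, scipy, OpenCV 4.12 (cv2) and the standard library are available. Lean on these libraries where they do the work, as an engineer would, in place of code of your own. Each camera call takes 0.05 s, during which the arm holds its last target. There are 200 camera calls.

## Task

Draw the red cup upright out of its holder, tip all six nuts from it into the green tray, and finish while still holding the empty cup, tipped over at least onto its side, some 20 cm above the bench over the tray. Leave the blue cup and everything else on the bench where they are.

Things in the scene. Friction and masses are not known exactly. Their poses are not given: they have to be found in the camera images.
- cup_red: red open cone-shaped cup holding the six nuts, loose in holder_red (underside 8 mm above the bench): outer radius 24 mm at foot, 45 mm at rim, 60 mm high, wall 3 mm, 0.12-0.21 kg empty. Origin: centre of underside; z: axis to the mouth. Along its -x points the handle, roughly to the robot: black round bar 20 mm thick, centre line 48 mm above the underside, 43 to 125 mm out from the axis
- cup_red_mouth (a point): centre of the red cup's mouth, on its axis at rim height (60 mm above its underside)
- cup_red_grip (a point): point on the centre line of the red cup's handle, 85 mm out from the cup's axis, 48 mm above its underside: a good place to grip, across the bar, pads at any angle round it; axes as the cup's
- holder_red: fixed holder of the red cup: grey plate 100 x 100 x 8 mm with an upright steel tube, outer radius 41.5 mm, inner 37.5 mm, top 40 mm above the bench. The cup stands on the plate inside the tube with about 2 mm play; its handle passes above the tube. Origin: centre of the underside
- tray: fixed open green plastic tray, 150 mm (its x) x 190 mm (its y), 45 mm high, walls and floor 4 mm; origin: centre of its underside on the bench
- cup_blue: bystander: an empty blue cup, of the same shape as the red one, standing in a holder like it; its origin and axes as for the red cup
- marker: bystander: yellow paint marker, 130 mm long, 16 mm thick, lying
- disc: bystander: black cutting disc with a red centre, 125 mm across, 5 mm thick, lying flat
- offcut: bystander: short steel pipe offcut standing on end near the robot, 42 mm across, 30 mm high
- magnet: bystander: flat red magnetic welding square with steel edges, about 100 x 100 mm, 22 mm high
- nut0: brass-coloured, slippery hexagon nut 1 of 6, 20 mm across flats, 10 mm thick, 20 g, in the red cup at the start; origin: centre of one flat face
- nut1: brass-coloured, slippery hexagon nut 2 of 6, 20 mm across flats, 10 mm thick, 20 g, in the red cup at the start; origin: centre of one flat face
- nut2: brass-coloured, slippery hexagon nut 3 of 6, 20 mm across flats, 10 mm thick, 20 g, in the red cup at the start; origin: centre of one flat face
- nut3: brass-coloured, slippery hexagon nut 4 of 6, 20 mm across flats, 10 mm thick, 20 g, in the red cup at the start; origin: centre of one flat face
- nut4: brass-coloured, slippery hexagon nut 5 of 6, 20 mm across flats, 10 mm thick, 20 g, in the red cup at the start; origin: centre of one flat face
- nut5: brass-coloured, slippery hexagon nut 6 of 6, 20 mm across flats, 10 mm thick, 20 g, in the red cup at the start; origin: centre of one flat face

How it is judged:
On the way, in this order (a step that is already met when the one before it is completed fails the run):
1. the red cup is clear above its holder and still upright (height (world z) of cup_red above 0.05 m and angle between cup_red's own z axis and vertical below 0.45 rad and contact force between cup_red and holder_red below 0.3 N), for 0.1 s.
2. all six nuts lie in the green tray (x of nut0 in the frame of tray between -0.075 and 0.075 m and y of nut0 in the frame of tray between -0.095 and 0.095 m and z of nut0 in the frame of tray between -0.005 and 0.045 m and x of nut1 in the frame of tray between -0.075 and 0.075 m and y of nut1 in the frame of tray between -0.095 and 0.095 m and z of nut1 in the frame of tray between -0.005 and 0.045 m and x of nut2 in the frame of tray between -0.075 and 0.075 m and y of nut2 in the frame of tray between -0.095 and 0.095 m and z of nut2 in the frame of tray between -0.005 and 0.045 m and x of nut3 in the frame of tray between -0.075 and 0.075 m and y of nut3 in the frame of tray between -0.095 and 0.095 m and z of nut3 in the frame of tray between -0.005 and 0.045 m and x of nut4 in the frame of tray between -0.075 and 0.075 m and y of nut4 in the frame of tray between -0.095 and 0.095 m and z of nut4 in the frame of tray between -0.005 and 0.045 m and x of nut5 in the frame of tray between -0.075 and 0.075 m and y of nut5 in the frame of tray between -0.095 and 0.095 m and z of nut5 in the frame of tray between -0.005 and 0.045 m), for 0.2 s.
At the end, for the whole second after the job is handed in: All nuts in the green tray below its rim; red cup held still in the fingers, 75 degrees or more from upright, underside centre and mouth centre over 140 mm up, mouth within 130 mm (level) of the tray centre, touching neither tray nor holder; blue cup and bystanders moved under 40 mm (all of step 2 and contact force between cup_red and the fingers above 1 N and height (world z) of each of cup_red, cup_red_mouth above 0.14 m and angle between cup_red's own z axis and vertical above 1.3 rad and horizontal distance between cup_red_mouth and tray below 0.13 m and linear speed of cup_red below 0.04 m/s and angular speed of cup_red below 0.3 rad/s and contact force between cup_red and holder_red below 0.3 N and contact force between cup_red and tray below 0.3 N and distance of each of marker, disc, offcut, magnet, cup_blue from where it was at the start of the episode below 0.04 m); the arm keeps its last pose, push and grip.
It fails at once if a bystander (blue cup, marker, disc, offcut, magnet) is shifted by more than 40 mm (distance of any of marker, disc, offcut, magnet, cup_blue from where it was at the start of the episode above 0.04 m).
It also fails if it takes over 59 s, if anything falls off the work surface, if the arm or the gripper's body presses on something with over 40 N, if the wrist force passes 120 N, or if a joint passes its speed limit or range.

## Working session

There is one attempt and no reset: what is moved stays moved. The work goes in short steps, Python scripts to look and compute and a tool call to move; the robot and the scene stay as the last step left them, time stands still between calls to the robot, and variables do not carry over. Pictures are saved under pics/ and viewed, at most 10 in all, crops included, and the job is handed in when it is done.

Besides the shell and the picture viewer there is one more tool, called after ">>>" as name([rows], argument=value, ...), one row to a line, values as JSON. jog_arm: Moves the arm, as the interface text tells. Its arguments: {"type":"object","properties":{"targets":{"type":"array"}},"required":["targets"]}

```bash
mkdir -p pics
cat > h.py <<'E'
from plant import *
import numpy as np, cv2
from scipy.spatial.transform import Rotation as R
def cam(n):
    p=camera_params(n); f=210/np.tan(np.radians(p['fovy'])/2)
    K=np.array([[f,0,p['cx']],[0,f,p['cy']],[0,0,1]])
    return K,np.array(p['dist'],float),R.from_rotvec(np.ravel(p['rvec'])).as_matrix(),np.ravel(p['tvec'])
def ray(n,uv,z):
    K,d,Rm,t=cam(n)
    q=cv2.undistortPoints(np.array(uv,float).reshape(-1,1,2),K,d).reshape(-1,2)
    D=np.c_[q,np.ones(len(q))]@Rm; C=-Rm.T@t
    return C+D*((z-C[2])/D[:,2])[:,None]
def cloud(n,depth):
    K,d,Rm,t=cam(n); h,w=depth.shape
    u,v=np.meshgrid(np.arange(w),np.arange(h))
    q=cv2.undistortPoints(np.stack([u,v],-1).reshape(-1,1,2).astype(float),K,d).reshape(h,w,2)
    X=np.dstack([q,np.ones((h,w))])*depth[...,None]
    return (X-t)@Rm
def snap(n,name):
    im,dp=grab_frame(n); cv2.imwrite(f'pics/{name}.png',im[...,::-1]); np.savez(f'pics/{name}.npz',im=im,dp=dp); return im,dp
E
python3 - <<'E'
from h import *
print(state())
for n in('scene','top'):
    snap(n,n+'0'); K,d,Rm,t=cam(n); print(n,-Rm.T@t,Rm[2],K[0,0])
E
```

```text
{'time': 0.0, 'joint_pos': array([ 1.04797825e+00,  5.33442728e-02,  1.61429405e+00, -2.12506229e-05,
        1.47597854e+00, -1.18995307e-01]), 'joint_vel': array([ 0.00015586, -0.00032284,  0.00052828, -0.00098376, -0.00135088,
       -0.00121383]), 'joint_efforts': array([-2.20316535e-03, -3.93696213e+01, -3.70168412e+01, -3.82693006e-04,
        7.21089717e-03, -1.00877054e-05]), 'tool_pos': array([0.24527707, 0.57418847, 0.23007078]), 'tool_rot': array([-3.09208406e-04,  2.00541154e-01,  9.79684756e-01, -9.63772050e-04]), 'contact_force': array([-0.18724063, -0.83700344,  0.23263783]), 'ft_torque': array([0.03858972, 0.03155915, 0.02857002]), 'grasp_force': 0.0, 'gripper_width': 0.9993484163568919}
scene [1.03738899 0.20313206 0.79946531] [-0.51223356 -0.21813678 -0.83068232] 423.7781694529348
top [0.4365637  0.01697652 0.80842139] [ 0.17748107  0.00793472 -0.98409223] 383.91624091500415
```

View pics/top0.png

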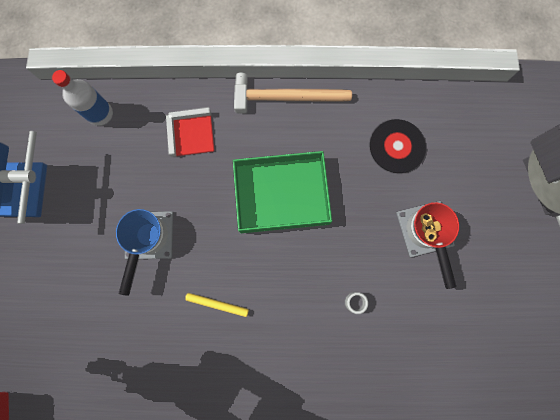

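View pics/scene0.png

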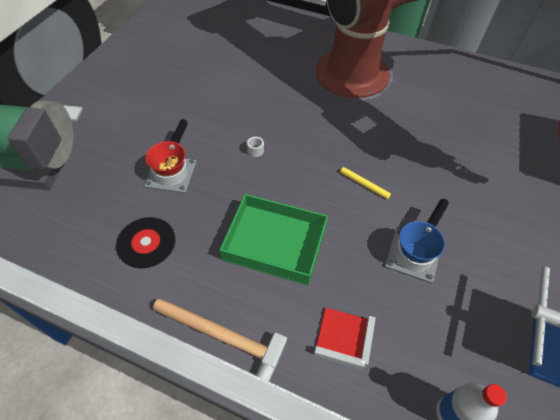

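The top view shows the red cup at about (436,225) with its handle running to (451,287). The tray is centred near (282,192), the blue cup is at (138,232), and a grinder stands on the right edge near (545,170). The scene view agrees: red cup (166,158), handle tip (182,125), tray (275,238).

Run:
```python
from h import *
for n in('top','scene'):
    z=np.load(f'pics/{n}0.npz'); im=z['im'];dp=z['dp'];P=cloud(n,dp); hsv=cv2.cvtColor(im,cv2.COLOR_RGB2HSV)
    H,S,V=cv2.split(hsv); h=P[...,2]
    # tray rim
    g=(H>45)&(H<80)&(S>120)
    rim=g&(h>.036)
    b=cv2.minAreaRect(P[rim][:,:2].astype(np.float32)); print(n,'tray',b, np.median(h[rim]))
    red=((H<6)|(H>174))&(S>150)&(abs(P[...,0]-.42)<.15)&(P[...,1]<-.15)&(P[...,1]>-.45)&(h>.02)
    rr=red&(h>.060); q=P[rr][:,:2].astype(np.float32)
    print('red rim',cv2.minEnclosingCircle(q),len(q),np.percentile(h[red],98))
    print('mask px', [cv2.fitEllipse(max(cv2.findContours(red.astype(np.uint8),0,1)[0],key=cv2.contourArea))])
    c=q.mean(0)
    # handle: dark points 35-75mm high near cup
    dd=np.hypot(P[...,0]-c[0],P[...,1]-c[1])
    hd=(V<70)&(h>.045)&(h<.085)&(dd>.055)&(dd<.14); Q=P[hd]
    m=np.median(Q,0); w=np.linalg.svd(Q-m,full_matrices=False)[2][0]; print('handle',len(Q),m,w,'top',np.percentile(Q[:,2],90), 'far',dd[hd].max(), Q.min(0),Q.max(0))
    if n=='top':
        # obstacles near: grinder
        gr=(h>.03)&(P[...,1]<-.35)&(h<.6); 
        if gr.any(): print('grinder',P[gr].min(0),P[gr].max(0))
        print('max h over scene', np.percentile(h[dp>0],99.9))
    else:
        gr=(h>.03)&(P[...,1]<-.35)&(P[...,0]<.8)&(P[...,0]>.2); print('gr',P[gr].min(0),P[gr].max(0))
```

```text
top tray ((0.5630008578300476, 0.01887940615415573), (0.25178593397140503, 0.18904083967208862), 6.248880386352539) 0.0438404369501889
red rim ((0.5404698252677917, -0.2807970941066742), 0.044709619134664536) 240 0.0686215731462412
mask px [((436.26593017578125, 227.3384246826172), (34.82725524902344, 45.171409606933594), 98.10517120361328)]
handle 307 [ 0.44534355 -0.29781305  0.06328196] [-0.97521703 -0.22123974 -0.00217217] top 0.06593973599161206 far 0.11133804001096281 [ 0.41854291 -0.31435561  0.05110499] [ 0.47429935 -0.28405843  0.06851131]
grinder [ 0.53767074 -0.51601763  0.03001772] [ 0.94128487 -0.350034    0.19164701]
max h over scene 0.16852773930460258
scene tray ((0.7949636578559875, 0.057940177619457245), (0.5291379690170288, 0.1985349804162979), 10.351646423339844) 0.04356800646953923
red rim ((0.5374764204025269, -0.28011488914489746), 0.04653725400567055) 200 0.06885931491804216
mask px [((165.8658447265625, 156.17379760742188), (30.97220230102539, 35.606136322021484), 94.47190856933594)]
handle 137 [ 0.44684829 -0.29605722  0.0634617 ] [0.97477955 0.22314576 0.00328653] top 0.0662277332828972 far 0.10893144944607216 [ 0.4189053  -0.3128959   0.05295181] [ 0.47143728 -0.28441926  0.06885021]
gr [ 0.51604536 -0.63310972  0.03002201] [ 0.72937691 -0.45913202  0.1982806 ]
```

```bash
cat >> h.py <<'E'
def plan(p,Rt,lab=''):
    s=state(); R0=R.from_quat(np.roll(s['tool_rot'],-1)); 
    print(lab,'shift',np.round(R0.inv().apply(np.array(p)-s['tool_pos'])/.025,2),'turn',np.round(np.degrees((R0.inv()*Rt).as_rotvec())/8,2))
def down(a,roll=0): # tool y azimuth (deg), tool down; then roll about world bar axis done elsewhere
    a=np.radians(a); y=np.array([np.cos(a),np.sin(a),0]); z=np.array([0,0,-1.]); x=np.cross(y,z)
    return R.from_matrix(np.c_[x,y,z])
E
python3 - <<'E'
from h import *
z=np.load('pics/top0.npz'); im=z['im'];hsv=cv2.cvtColor(im,cv2.COLOR_RGB2HSV)
g=cv2.inRange(hsv,(45,120,20),(80,255,255))
for n in('top','scene'):
    hsv=cv2.cvtColor(np.load(f'pics/{n}0.npz')['im'],cv2.COLOR_RGB2HSV); g=cv2.inRange(hsv,(45,120,20),(80,255,255))
    g[:, :210]=0; g[:145]=0
    c=max(cv2.findContours(g,0,1)[0],key=cv2.contourArea)
    q=cv2.approxPolyDP(cv2.convexHull(c),6,True)[:,0]; w=ray(n,q,.045); print(n,q.tolist(),np.round(w,3).tolist(),w.mean(0))
K=cam('top')
print(ray('top',[[436.3,227.3]],.068),ray('scene',[[165.9,156.2]],.068))
print('offcut',ray('top',[[357,303]],.03),'blue',ray('top',[[138,232],[124,292]],.06))
Rt=down(-77.2); plan([.458,-.297,.2],Rt)
E
```

```text
top [[322, 151], [329, 223], [238, 230], [233, 160]] [[0.697, -0.06, 0.045], [0.546, -0.072, 0.045], [0.53, 0.11, 0.045], [0.676, 0.125, 0.045]] [0.61205109 0.02583271 0.045     ]
scene [[245, 194], [327, 216], [307, 284], [222, 259]] [[0.551, -0.075, 0.045], [0.532, 0.11, 0.045], [0.696, 0.129, 0.045], [0.715, -0.046, 0.045]] [0.62380182 0.02942715 0.045     ]
[[ 0.53549541 -0.27986368  0.068     ]] [[ 0.54349906 -0.27735779  0.068     ]]
offcut [[ 0.38821508 -0.12782072  0.03      ]] blue [[0.52212346 0.30699094 0.06      ]
 [0.40513265 0.3263539  0.06      ]]
 shift [-21.52 -28.7    1.25] turn [-1.000e-02  2.000e-02  1.801e+01]
```

>>> jog_arm([
  [[-11,-14.5,0.6],[0,0,9],100],
  [[-11,-14.5,0.6],[0,0,9],100],
  [[-11,-14.5,0.6],[0,0,9],100],
  [[-11,-14.5,0.6],[0,0,9],100],
  [[-11,-14.5,0.6],[0,0,9],100],
  [[-11,-14.5,0.6],[0,0,9],100],
  [[-11,-14.5,0.6],[0,0,9],100],
  [[-11,-14.5,0.6],[0,0,9],100],
])

```text
time: 1.1
tool_pos: [0.3562, 0.1304, 0.2157]
tool_rot: [0.0, 0.74, 0.673, -0.0]
contact_force: [0.2, 0.5, -0.4]
gripper_width: 1.001
grasp_force: 0.0
```

```bash
python3 -c "
from h import *
print(state()['joint_pos']);plan([.463,-.296,.2],down(-77.2))"
```

```text
[ 1.54584511e-01 -5.91276390e-01  2.16381781e+00 -5.67867383e-04
  1.56920613e+00  2.50076200e-01]
 shift [-16.57   5.88   0.64] turn [0.   0.   8.97]
```

>>> jog_arm([
  [[-16.6,5.9,0.6],[0,0,9],100],
  [[-16.6,5.9,0.6],[0,0,9],100],
  [[-16.6,5.9,0.6],[0,0,9],100],
  [[-16.6,5.9,0.6],[0,0,9],100],
  [[-16.6,5.9,0.6],[0,0,9],100],
  [[-16.6,5.9,0.6],[0,0,9],100],
  [[-16.6,5.9,0.6],[0,0,9],100],
  [[-16.6,5.9,0.6],[0,0,9],100],
])

```text
time: 2.1
tool_pos: [0.4654, -0.2963, 0.1997]
tool_rot: [-0.001, 0.994, 0.11, -0.001]
contact_force: [-0.3, 0.3, -0.2]
gripper_width: 1.002
grasp_force: 0.0
```

```bash
python3 -c "
from h import *
print(state()['joint_pos']);plan([.463,-.296,.2],down(-77.2));plan([.463,-.296,.1],down(-77.2))"
```

```text
[-7.01616465e-01 -9.89701801e-02  1.81530428e+00 -4.49642425e-04
  1.42792529e+00  6.49268349e-01]
 shift [-0.09 -0.03 -0.01] turn [-0.01  0.01 -0.02]
 shift [-0.08 -0.02  3.99] turn [-0.01  0.01 -0.02]
```

>>> jog_arm([
  [[-0.1,0,1.5],[1,0,0],100],
  [[-0.1,0,3],[1,0,0],100],
  [[-0.1,0,4],[1,0,0],100],
  [[-0.1,0,4],[1,0,0],100],
])

```text
time: 2.6
tool_pos: [0.4617, -0.2916, 0.0987]
tool_rot: [-0.072, 0.991, 0.112, -0.01]
contact_force: [-0.4, -0.3, 0.5]
gripper_width: 1.002
grasp_force: 0.0
```

Run:
```python
from h import *
print(state()['joint_pos']);plan([.463,-.296,.037],down(-77.2))
snap('top','t1');im,_=snap('scene','s1')
a=cv2.imread('pics/t1.png')[150:330,350:530];b=cv2.imread('pics/s1.png')[60:240,90:270]
cv2.imwrite('pics/c1.png',cv2.resize(np.hstack([a,b]),None,fx=2.2,fy=2.2))
```

```text
[-0.74065961  0.05927667  1.84192993  0.08107652  1.36219183  0.58310072]
 shift [0.02 0.54 2.41] turn [-1.04  0.02  0.01]
```

View pics/c1.png

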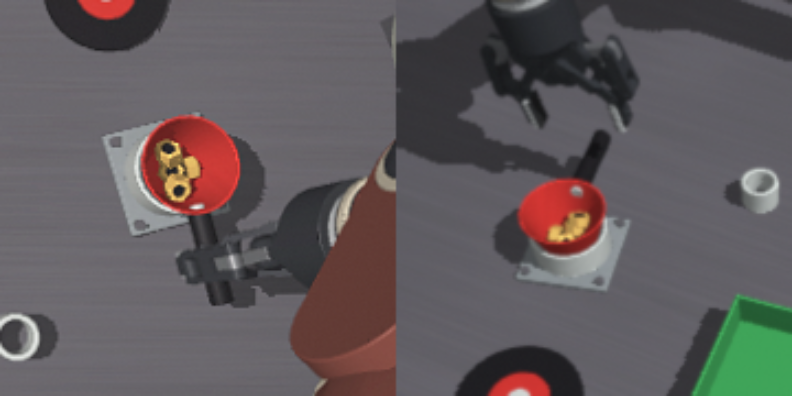

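Fingers straddle the black handle (crop about (205,260)), and the nuts are in the cup. Turning + about tool x gives +j4, which has plenty of range. I'll level the tool and go down.

>>> jog_arm([
  [[0,0.2,0.5],[-0.5,0,0],100],
  [[0,0.5,1],[-1,0,0],100],
  [[0,0.55,1.8],[-1,0,0],100],
  [[0,0.55,2.4],[-1,0,0],100],
  [[0,0.55,2.4],[-1,0,0],100],
])

```text
time: 3.32
tool_pos: [0.4636, -0.2981, 0.0383]
tool_rot: [-0.001, 0.994, 0.112, -0.001]
contact_force: [0.0, -0.2, -0.9]
gripper_width: 0.999
grasp_force: 0.0
```

Run:
```python
from h import *
plan([.463,-.296,.037],down(-77.2))
im,dp=snap('top','t2'); snap('scene','s2')
a=cv2.imread('pics/t2.png')[190:310,390:510];b=cv2.imread('pics/s2.png')[70:190,120:240]
cv2.imwrite('pics/c2.png',cv2.resize(np.hstack([a,b]),None,fx=3.3,fy=3.3))
```

```text
shift [-0.   -0.09  0.05] turn [-0.02  0.01  0.01]
```

View pics/c2.png

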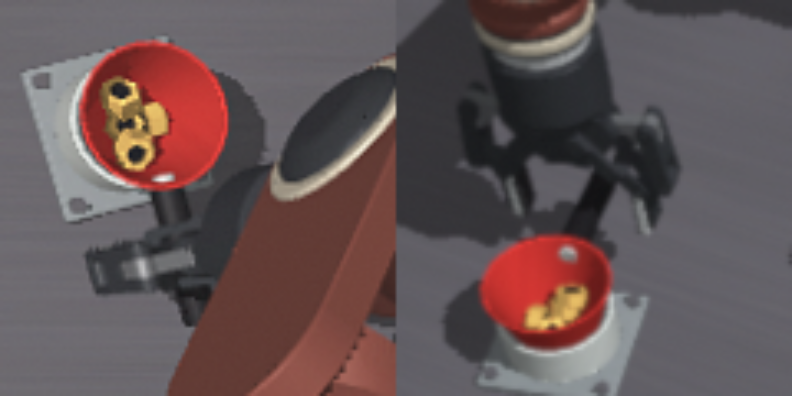

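The bar lies between both fingers (crop right, about (590,200)), so I'll close.

>>> jog_arm([
  [[0,-0.05,0.05],[0,0,0],50],
  [[0,-0.05,0.05],[0,0,0],40],
  [[0,-0.05,0.05],[0,0,0],33],
  [[0,-0.05,0.05],[0,0,0],30],
  [[0,-0.05,0.05],[0,0,0],27],
])

```text
time: 4.05
tool_pos: [0.4643, -0.2977, 0.0388]
tool_rot: [0.0, 0.994, 0.112, 0.0]
contact_force: [1.1, -0.0, 0.1]
gripper_width: 0.27
grasp_force: 0.0
```

>>> jog_arm([
  [[0,0,0],[0,0,0],20],
  [[0,0,0],[0,0,0],0],
  [[0,0,0],[0,0,0],0],
  [[0,0,0],[0,0,0],0],
  [[0,0,0],[0,0,0],0],
])

```text
time: 4.68
tool_pos: [0.4643, -0.2979, 0.0389]
tool_rot: [0.0, 0.994, 0.112, 0.0]
contact_force: [-0.8, -1.5, 1.7]
gripper_width: 0.214
grasp_force: 58.5
```

>>> jog_arm([
  [[0,0,-0.15],[0,0,0],0],
  [[0,0,-0.4],[0,0,0],0],
  [[0,0,-0.8],[0,0,0],0],
  [[0,0,-1.3],[0,0,0],0],
  [[0,0,-1.9],[0,0,0],0],
  [[0,0,-2.6],[0,0,0],0],
  [[0,0,-3.2],[0,0,0],0],
  [[0,0,-3.5],[0,0,0],0],
])

```text
time: 5.68
tool_pos: [0.4648, -0.2982, 0.1281]
tool_rot: [0.001, 0.994, 0.112, 0.001]
contact_force: [-0.6, 0.3, -2.5]
gripper_width: 0.213
grasp_force: 58.6
```

Run:
```python
from h import *
print(state()['joint_pos'])
snap('top','t3'); snap('scene','s3')
z=np.load('pics/t3.npz')
for n,f in(('top','t3'),('scene','s3')):
    z=np.load(f'pics/{f}.npz'); P=cloud(n,z['dp']); H,S,V=cv2.split(cv2.cvtColor(z['im'],cv2.COLOR_RGB2HSV))
    m=((H<6)|(H>174))&(S>150)&(P[...,2]>.08)&(P[...,1]<-.2)&(P[...,0]>.47)&(P[...,0]<.62)
    Q=P[m]; print(n,Q.min(0),Q.max(0))
    # rim plane: top points by azimuth
    c=(Q.min(0)+Q.max(0))[:2]/2; r=np.hypot(*(Q[:,:2]-c).T); k=Q[r>.041]
    A=np.linalg.lstsq(np.c_[k[:,:2]-c,np.ones(len(k))],k[:,2],rcond=None)[0]; print(c,len(k),A)
a=cv2.imread('pics/t3.png')[150:310,370:530];b=cv2.imread('pics/s3.png')[40:200,90:250]
cv2.imwrite('pics/c3.png',cv2.resize(np.hstack([a,b]),None,fx=2.5,fy=2.5))
```

```text
[-7.05163287e-01 -3.51258380e-02  1.87884932e+00 -3.67341673e-05
  1.29550775e+00  6.41153980e-01]
top [ 0.49845068 -0.32469643  0.09620513] [ 0.58532993 -0.2362492   0.15835089]
[ 0.5418903  -0.28047281] 316 [-0.02836607  0.01459315  0.15389687]
scene [ 0.4886098  -0.32339013  0.10106724] [ 0.58794181 -0.23423595  0.15899125]
[ 0.5382758  -0.27881304] 231 [-0.05055353 -0.02767852  0.15225991]
```

View pics/c3.png

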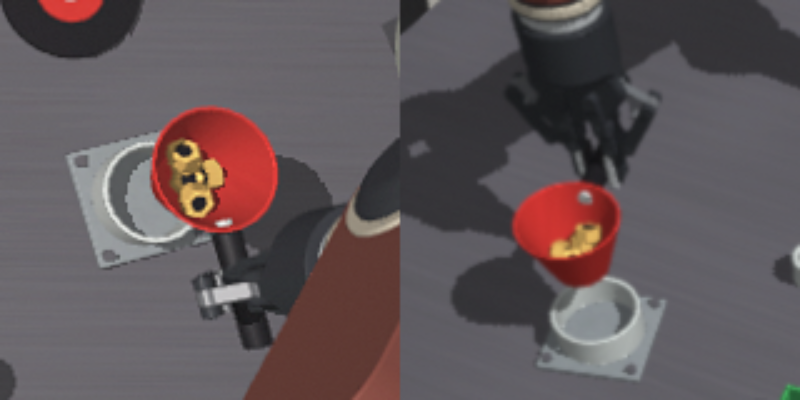

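The cup is clear and upright, and the nuts are still inside. Next is the carry to the tray.

```bash
python3 -c "
from h import *
plan([.542,.076,.165],down(-98))"
```

```text
shift [  6.34 -13.9   -1.51] turn [ 0.01 -0.01  2.61]
```

>>> jog_arm([
  [[0.1,-0.2,-0.6],[0,0,0],0],
  [[0.3,-0.6,-1.2],[0,0,0.1],0],
  [[0.6,-1.3,-1.5],[0,0,0.25],0],
  [[1,-2.2,-1.5],[0,0,0.4],0],
  [[1.45,-3.2,-1.5],[0,0,0.6],0],
  [[1.9,-4.2,-1.5],[0,0,0.8],0],
  [[2.35,-5.2,-1.5],[0,0,1],0],
  [[2.8,-6.2,-1.5],[0,0,1.2],0],
])

```text
time: 6.78
tool_pos: [0.4983, -0.1294, 0.1647]
tool_rot: [-0.0, 1.0, 0.028, 0.0]
contact_force: [0.1, -1.0, -2.8]
gripper_width: 0.213
grasp_force: 58.7
```

```bash
python3 -c "
from h import *
plan([.542,.076,.165],down(-98))"
```

```text
shift [ 2.21 -8.1  -0.01] turn [-0.   -0.01  1.4 ]
```

>>> jog_arm([
  [[0.25,-1,0],[0,0,0.2],0],
  [[0.55,-2.1,0],[0,0,0.4],0],
  [[0.9,-3.3,0],[0,0,0.6],0],
  [[1.25,-4.6,0],[0,0,0.8],0],
  [[1.6,-5.9,0],[0,0,1],0],
  [[1.9,-7,0],[0,0,1.2],0],
  [[2.1,-7.7,0],[0,0,1.35],0],
  [[2.2,-8.1,0],[0,0,1.4],0],
])

```text
time: 7.78
tool_pos: [0.5413, 0.0759, 0.1645]
tool_rot: [-0.0, 0.998, -0.069, 0.0]
contact_force: [-0.8, -0.5, -3.7]
gripper_width: 0.208
grasp_force: 58.7
```

Run:
```python
from h import *
s=state();print(s['joint_pos'],s['tool_pos'])
R0=R.from_quat(np.roll(s['tool_rot'],-1))
for f in range(8,121,8):
    # roll about handle axis 18mm behind TCP, in tool axes
    r=R.from_rotvec([np.radians(f),0,0]); G=np.array([0,0,-.018]); p=G-r.apply(G)
    print(f,np.round(p/.025,2))
snap('top','t4'); snap('scene','s4')
cv2.imwrite('pics/c4.png',np.hstack([cv2.resize(cv2.imread(f'pics/{f}4.png'),None,fx=.7,fy=.7) for f in 'ts']))
```

```text
[ 2.82035897e-03 -8.40580961e-02  1.86173193e+00  4.57266972e-04
  1.36349375e+00  1.71103501e+00] [0.54134474 0.07585216 0.16445862]
8 [ 0.   -0.1  -0.01]
16 [ 0.   -0.2  -0.03]
24 [ 0.   -0.29 -0.06]
32 [ 0.   -0.38 -0.11]
40 [ 0.   -0.46 -0.17]
48 [ 0.   -0.54 -0.24]
56 [ 0.   -0.6  -0.32]
64 [ 0.   -0.65 -0.4 ]
72 [ 0.   -0.68 -0.5 ]
80 [ 0.   -0.71 -0.59]
88 [ 0.   -0.72 -0.69]
96 [ 0.   -0.72 -0.8 ]
104 [ 0.   -0.7  -0.89]
112 [ 0.   -0.67 -0.99]
120 [ 0.   -0.62 -1.08]
```

View pics/c4.png

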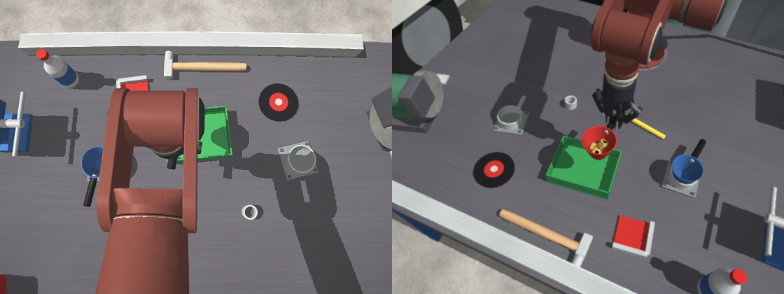

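The cup is over the tray and the nuts are still in it (scene half, about (600,140)). I'll roll about the handle axis in stages, raising a little for wrist clearance.

>>> jog_arm([
  [[0,-0.05,-0.1],[0.5,0,0],0],
  [[0,-0.1,-0.3],[1,0,0],0],
  [[0,-0.2,-0.6],[2,0,0],0],
  [[0,-0.3,-0.86],[3,0,0],0],
  [[0,-0.38,-0.91],[4,0,0],0],
  [[0,-0.46,-0.97],[5,0,0],0],
  [[0,-0.54,-1.04],[6,0,0],0],
  [[0,-0.54,-1.04],[6,0,0],0],
])

```text
time: 8.88
tool_pos: [0.5423, 0.0858, 0.1876]
tool_rot: [-0.405, 0.912, -0.065, 0.027]
contact_force: [-0.7, -0.8, -3.0]
gripper_width: 0.212
grasp_force: 59.3
```

Run:
```python
from h import *
s=state();print(s['joint_pos'])
snap('top','t5'); snap('scene','s5')
for f in range(8,81,8):
    r=R.from_rotvec([np.radians(f),0,0]); G=np.array([0,0,-.018]); p=G-r.apply(G)
    print(f,np.round(p/.025,2))
cv2.imwrite('pics/c5.png',np.hstack([cv2.resize(cv2.imread(f'pics/{f}5.png'),None,fx=.7,fy=.7) for f in 'ts']))
```

```text
[-0.36950798 -0.05510122  1.95669731  0.80796935  1.51368202  1.17874211]
8 [ 0.   -0.1  -0.01]
16 [ 0.   -0.2  -0.03]
24 [ 0.   -0.29 -0.06]
32 [ 0.   -0.38 -0.11]
40 [ 0.   -0.46 -0.17]
48 [ 0.   -0.54 -0.24]
56 [ 0.   -0.6  -0.32]
64 [ 0.   -0.65 -0.4 ]
72 [ 0.   -0.68 -0.5 ]
80 [ 0.   -0.71 -0.59]
```

View pics/c5.png

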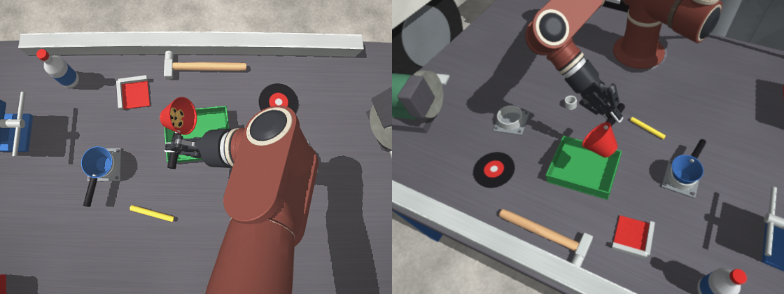

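Run:
```python
from h import *
a=cv2.imread('pics/t5.png')[120:260,200:340];b=cv2.imread('pics/s5.png')[140:280,210:350]
cv2.imwrite('pics/c6.png',cv2.resize(np.hstack([a,b]),None,fx=2.8,fy=2.8))
z=np.load('pics/t5.npz'); P=cloud('top',z['dp']); H,S,V=cv2.split(cv2.cvtColor(z['im'],cv2.COLOR_RGB2HSV))
m=((H<6)|(H>174))&(S>150)&(P[...,2]>.1)&(abs(P[...,1]-.03)<.13)&(P[...,0]>.5)&(P[...,0]<.72)
Q=P[m]; print(len(Q),Q.min(0),Q.max(0)); 
for i in (0,1,2): print(i,Q[Q[:,i].argmin()],Q[Q[:,i].argmax()])
n=(H>12)&(H<28)&(S>90)&(P[...,2]>.1)&(P[...,0]>.5)&(abs(P[...,1]-.03)<.13); print('nuts',P[n].mean(0),n.sum())
```

```text
1582 [ 0.57381561 -0.09972289  0.15629606] [0.66064324 0.11360859 0.39697085]
0 [0.57381561 0.06019409 0.20547151] [0.66064324 0.05520696 0.20916364]
1 [ 0.57756857 -0.09972289  0.39697085] [0.6187179  0.11360859 0.18203154]
2 [0.62472712 0.06278777 0.15629606] [ 0.57756857 -0.09972289  0.39697085]
nuts [0.62144173 0.07318544 0.17715674] 343
```

View pics/c6.png

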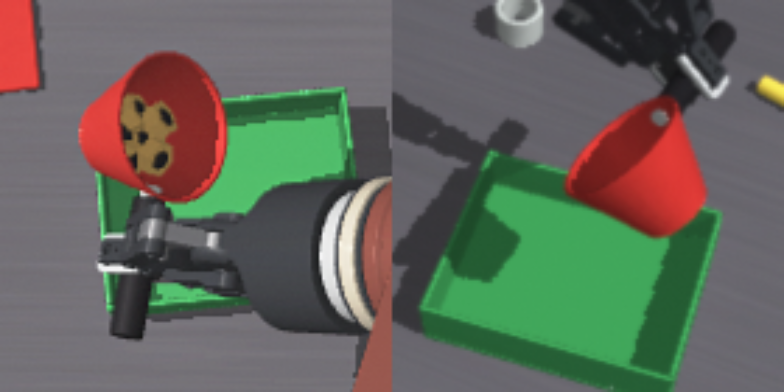

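The mouth faces right (-y), the way I want, and sits over the tray with the nuts at the lower side ((150,130) in the crop). I'll keep rolling slowly.

>>> jog_arm([
  [[0,-0.1,-0.01],[1,0,0],0],
  [[0,-0.2,-0.03],[2,0,0],0],
  [[0,-0.25,-0.05],[2.5,0,0],0],
  [[0,-0.29,-0.06],[3,0,0],0],
  [[0,-0.34,-0.09],[3.5,0,0],0],
  [[0,-0.38,-0.11],[4,0,0],0],
  [[0,-0.42,-0.14],[4.5,0,0],0],
  [[0,-0.46,-0.17],[5,0,0],0],
])

```text
time: 9.98
tool_pos: [0.5446, 0.0927, 0.2019]
tool_rot: [-0.692, 0.718, -0.048, 0.048]
contact_force: [0.3, 0.4, -1.4]
gripper_width: 0.217
grasp_force: 59.5
```

>>> jog_arm([
  [[0,-0.05,-0.01],[0.5,0,0],0],
  [[0,-0.1,-0.01],[1,0,0],0],
  [[0,-0.15,-0.02],[1.5,0,0],0],
  [[0,-0.2,-0.03],[2,0,0],0],
  [[0,-0.29,-0.06],[3,0,0],0],
  [[0,-0.29,-0.06],[3,0,0],0],
  [[0,-0.29,-0.06],[3,0,0],0],
  [[0,-0.29,-0.06],[3,0,0],0],
])

```text
time: 10.98
tool_pos: [0.5442, 0.0908, 0.2096]
tool_rot: [0.826, -0.559, 0.037, -0.058]
contact_force: [0.4, -0.4, -1.6]
gripper_width: 0.212
grasp_force: 59.4
```

Run:
```python
from h import *
s=state();print(s['joint_pos'])
t,_=snap('top','t7'); snap('scene','s7')
a=cv2.imread('pics/t7.png')[120:260,200:340];b=cv2.imread('pics/s7.png')[140:280,210:350]
cv2.imwrite('pics/c7.png',cv2.resize(np.hstack([a,b]),None,fx=2.8,fy=2.8))
```

```text
[-0.45472047  0.45948463  1.94141786  1.61328399  2.06062058  0.81003328]
```

View pics/c7.png

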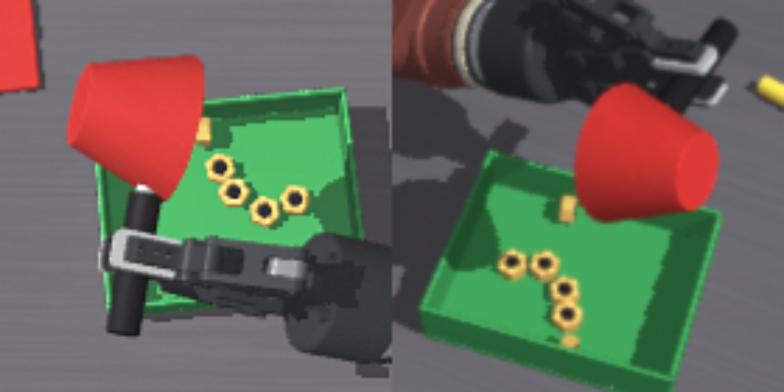

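All six look poured: the scene half shows six gold patches on the tray floor, with the cup's underside up. I'll let things settle and check the nut positions numerically.

>>> jog_arm([
  [[0,0,0],[0,0,0],0],
  [[0,0,0],[0,0,0],0],
  [[0,0,0],[0,0,0],0],
  [[0,0,0],[0,0,0],0],
  [[0,0,0],[0,0,0],0],
  [[0,0,0],[0,0,0],0],
  [[0,0,0],[0,0,0],0],
  [[0,0,0],[0,0,0],0],
])

```text
time: 12.08
tool_pos: [0.5437, 0.091, 0.2084]
tool_rot: [0.827, -0.558, 0.039, -0.057]
contact_force: [0.4, -0.7, -1.5]
gripper_width: 0.213
grasp_force: 59.4
```

Run:
```python
from h import *
for n in('top','scene'):
    im,dp=snap(n,n[0]+'8'); P=cloud(n,dp); H,S,V=cv2.split(cv2.cvtColor(im,cv2.COLOR_RGB2HSV))
    m=(H>10)&(H<30)&(S>90)&(V>60)&(P[...,0]>.3)&(P[...,0]<.8)&(abs(P[...,1])<.25)&(P[...,2]<.25)
    k,L,st,c=cv2.connectedComponentsWithStats(m.astype(np.uint8))
    for i in range(1,k):
        if st[i,4]>8: q=P[L==i]; print(n,st[i,4],c[i].round(),np.median(q,0).round(3),q[:,2].max().round(3))
    if n=='scene':
        red=((H<6)|(H>174))&(S>150)&(P[...,2]>.12)&(P[...,0]>.5)&(P[...,0]<.75)&(abs(P[...,1])<.2); print('red',P[red].min(0),P[red].max(0))
a=cv2.imread('pics/t8.png')[120:260,200:340];b=cv2.imread('pics/s8.png')[140:280,210:350]
cv2.imwrite('pics/c8.png',cv2.resize(np.hstack([a,b]),None,fx=2.8,fy=2.8))
print(state()['joint_vel'].round(3),state()['tool_pos'])
```

```text
top 44 [272. 166.] [0.668 0.045 0.023] 0.03
top 124 [280. 184.] [0.634 0.027 0.013] 0.017
top 64 [305. 191.] [ 0.618 -0.026  0.013] 0.016
top 67 [294. 195.] [ 0.609 -0.002  0.013] 0.016
top 456 [217. 304.] [0.382 0.152 0.013] 0.018
scene 418 [365. 183.] [0.385 0.157 0.013] 0.019
scene 50 [273. 214.] [ 0.562 -0.004  0.022] 0.198
scene 74 [253. 234.] [ 0.622 -0.023  0.013] 0.018
scene 231 [269. 244.] [0.627 0.021 0.014] 0.018
scene 20 [274. 262.] [0.669 0.046 0.024] 0.027
red [0.54145132 0.00788411 0.13698701] [0.66235153 0.11831766 0.24285638]
[ 0.     0.    -0.001 -0.001  0.    -0.   ] [0.54366504 0.09094335 0.20841292]
```

View pics/c8.png

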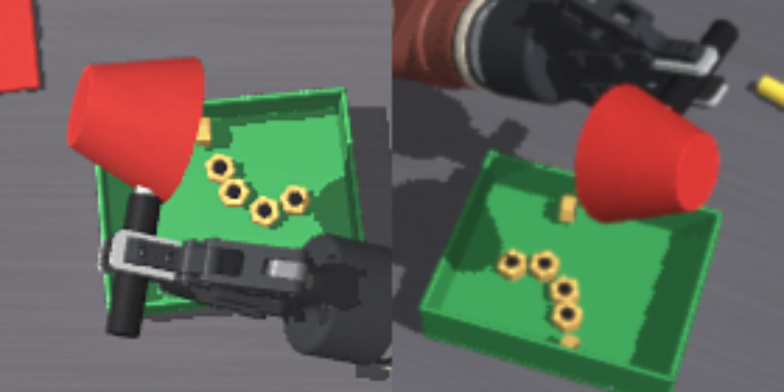

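All six nuts are at rest inside the tray: four flat and two on edge, at (0.669, 0.046) and (0.562, -0.004). The cup is held still at about 115°, roughly 0.2 m up, so I'm handing in.

```bash
python3 -c "
from plant import *
print(job_done())"
```

```text
the job is handed in; nothing more can be done
None
```

I handed the job in at about 12 s of the 59 s: all six nuts lie in the green tray and the empty red cup is held tipped (about 115°) some 20 cm above it, with nothing else on the bench touched; no verdict was returned.

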